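# Close the open findings jar and hold the square jar at the front of the carousel

## Robot

A 7-joint arm with a two-finger parallel gripper is mounted at the origin on the work surface. World frame = base frame: x ahead of the robot, y to its left, z up, the work surface at z = 0. Lengths are in m, angles in degrees, forces in N, time in s.
With the tool pointing down it reaches from about 0.35 to 0.9 m from the base axis. Payload 8.1 kg.
Tool frame: the origin (TCP) lies between the finger pads; the fingertips stand 17 mm ahead of it and the grasp point (between the pads) lies 2 mm behind it; z points along the fingers, y is the direction in which the jaws open and shut (so a half turn about z gives the same grasp; the last joint's range is limited). The gripper opens to 92 mm and grips with 3 to 60 N. Pads are 19 mm wide; open, the fingers measure 130 mm over their backs; the gripper's body (75 mm by 190 mm) begins 47 mm behind the grasp point.
Start: joints at [59.439, 24.895, 1.432, 90.138, -0.665, 64.973, -4.303], TCP at [0.261, -0.568, 0.244] pointing down, gripper open.
Joint ranges: [-149.89, 149.89], [-25.12, 119.58], [-72.63, 75.52], [4.76, 147.25], [-75.54, 255.54], [6.69, 114.76], [-157.13, 157.13]. Speed limits (degrees/s): [127.2, 127.2, 172.46, 172.46, 180, 180, 180].

## Interface

Orientations are given as [roll, pitch, yaw] about the fixed x, y, z axes, in that order (R = Rz(yaw) Ry(pitch) Rx(roll)).
In Python, from cell import * gives the robot as it stands.
- The arm moves only by the shell command python3 -m jog 'ROWS' [FORCE]. ROWS is JSON, a list of rows, each a list of 5 numbers: the shift along the world's x, y, z in mm, then the turn about the world's z in rad, then the gripper command: -1 is fully open, 1 is shut, values between are in proportion. A call has 1 to 8 rows; each row is the pose to reach, as a shift and turn from the pose commanded when the call began; what a row does not reach only later rows make up. A row lasts 1/8 s, in which the tool goes at most 62.5 mm and 10.7 degrees, less where a joint would pass 70% of its speed; a pose out of reach is approached as far as the arm can. A call with a gripper value outside its range is refused whole. The fingers move at their own pace and stop on an object; FORCE is the grip in N (left out, the last holds). Time passes only in rows, so rows that repeat a pose let the fingers close. It gives the time, the measured TCP pose, the force and the opening at its end, in the units of the state.
- get_obs(): the state, without advancing time (a new reading comes with each control period).
- capture(name): name is "scene" or "top"; returns a dict with "img" (384x512x3 uint8, red, green, blue), "fx", "fy", "cx", "cy" (pixels), "R" (3x3) and "t" (3): a world point X has camera coordinates R X + t. Camera axes: x right, y down, z forward; pixel columns grow to the right and rows downward; lengths in m; the calibration is good to about 2 mm. A picture is of the moment at which its call begins. There is no depth.
- finish_job(): hands the job in, once; it reports no verdict.
The state is a dict: "clock": time; "qpos": joint angles; "joint_vel": joint speeds; "effort": joint torques, N m; "tcp_pos": TCP position; "ee_rot": TCP orientation; "wrist_force": force on the tool from outside, world axes, zero at the start; "moment": the same for the moment, N m; "opening": opening from 0.0 (shut) to 1.0 (fully open).
Only numpy, scipy, OpenCV 4.12 (cv2) and the standard library are available. Lean on these libraries where they do the work, as an engineer would, in place of code of your own. Each camera call takes 0.05 s, during which the arm holds its last target.

## Task

One round jar on the jewellery-findings carousel was left with its lid up: before you turn anything, push that lid fully home so that nothing can spill. Then turn the carousel by its knob until the square jar stands at the front of the base, squarely behind the middle of the pick tray, and finish while still gripping the knob, holding the carousel still there for your colleague across the counter. Every jar stays standing in its seat with its lid shut, and the other things on the counter are left where they are.

Things in the scene. Friction and masses are not known exactly. Their poses are not given: they have to be found in the camera images.
- knob (a point): centre of the plain round dark-wood knob on top of the carousel's central column: 35 mm diameter, 30 mm tall (15 mm above and below this point), upright on the turning axis, 147 mm above the counter. Below it the column is only 16 mm across. The closed lids of the jars end 55 mm lower, the raised lid about 47 mm lower; the jars' inner edges are 63 mm from the axis
- carousel (a joint): turn of the carousel (dark-wood disc 260 mm across, 10 mm thick, its top 26 mm above the counter, with the column, the knob and six round seats of 63 mm outer diameter, 12 mm high, centred 90 mm from the axis and 60 degrees apart) on its bearing in the fixed base, about the vertical axis through the knob; 0 at the start, counter-clockwise seen from above positive, no stops. It turns easily (about 0.04 N m) and stays where it is left
- caddy: the fixed black base under the carousel; origin on the turning axis at counter height, z up. Its own -x direction is its front, where a shallow pick tray (75 by 120 mm, 18 mm high, grey lining, tweezers lying in it) is fixed, the tray's centre 176 mm from the axis. The front looks roughly away from the robot, turned up to 35 degrees to either side
- front_place (a point): point of the fixed base's frame, 90 mm from the turning axis towards its pick tray, 55 mm above the counter: here the centre of the jar that faces the front stands, midway along the width of the pick tray
- mid_square (a point): middle of the one square jar (40 by 40 mm, with a square grey metal lid 42 by 42 mm), 29 mm above its foot and 55 mm above the counter. All jars stand loose in their seats, foot 26 mm above the counter, about 2 mm of play; body 52 mm tall, closed lid on top of it 14 mm tall, so the closed top is 92 mm above the counter
- lid_square (a joint): how far the square jar's lid stands above its closed place (m); 0 is fully home
- top_ajar (a point): centre of the flat top of the lid that was left up: a grey metal round disc 54 mm across and 14 mm tall on a round jar 52 mm across, standing off the jar's rim, with only its narrower white plug (44 mm across) in between. It starts 6 to 10 mm above its closed place, where its top is 92 mm above the counter. Its plug is a tight sliding fit: it stays where it is left and takes about 5 N straight down all the way, up to the stop
- lid_ajar (a joint): how far that lid stands above its closed place (m); 0 is fully home, 0.010 as far as it goes up
- mid_ajar (a point): middle of the jar with the raised lid, on its axis, 29 mm above its foot
- mid_round_a (a point): a round clear push-fit jar of the same size as the jar left open, its lid shut from the start; this point is on the jar's axis, 29 mm above its foot
- lid_round_a (a joint): how far the lid of that round jar stands above its closed place (m); 0 is fully home; about 5 N would pull it up
- mid_round_b (a point): a round clear push-fit jar of the same size as the jar left open, its lid shut from the start; this point is on the jar's axis, 29 mm above its foot
- lid_round_b (a joint): how far the lid of that round jar stands above its closed place (m); 0 is fully home; about 5 N would pull it up
- mid_round_c (a point): a round clear push-fit jar of the same size as the jar left open, its lid shut from the start; this point is on the jar's axis, 29 mm above its foot
- lid_round_c (a joint): how far the lid of that round jar stands above its closed place (m); 0 is fully home; about 5 N would pull it up
- mid_round_d (a point): a round clear push-fit jar of the same size as the jar left open, its lid shut from the start; this point is on the jar's axis, 29 mm above its foot
- lid_round_d (a joint): how far the lid of that round jar stands above its closed place (m); 0 is fully home; about 5 N would pull it up
- tweezers: steel tweezers 100 mm long lying in the pick tray; bystander, origin under the middle
- loupe: folded black and steel loupe, 55 by 26 mm, 16 mm high, on the counter beside the base; bystander, origin under the lens
- bangle: gold bangle 66 mm across, 8 mm high, lying on the counter beside the base; bystander, origin at its centre
- ring_box: closed dark red ring box, 55 by 55 mm, 43 mm high; bystander, origin under its centre
- calculator: desk calculator 150 by 100 mm, 24 mm high; bystander, origin under its centre
- stamp: office hand stamp 60 by 36 mm, 66 mm high; bystander, origin under its centre
- slips: banded bundle of paper slips 75 by 155 mm, 17 mm high; bystander, origin under its centre
Things that resemble listed ones, but are neither listed nor needed, are in the scene too. What is shaped like the part that bears top_ajar but green or purple is not meant. Leave any green look-alike of the part that bears mid_round_c alone.

How it is judged (in metres and radians):
On the way, in this order (a step that is already met when the one before it is completed fails the run):
1. the raised lid is pushed home (value of joint lid_ajar below 0.002 m), for 0.2 s.
2. the square jar is at the front, with the fingers holding the carousel (horizontal distance between mid_square and front_place below 0.013 m and contact force between the fingers and carousel above 3 N), for 0.2 s.
At the end, for the whole second after the job is handed in: The square jar's centre is within 13 mm (seen from above) of the front place, the carousel is still (under 0.05 rad/s) and the fingers are on the carousel with more than 3 N; all six lids are home within 2 mm and all six jars stand upright (within 0.1 rad) in their seats (all of step 2 and velocity of joint carousel between -0.05 and 0.05 rad/s and value of joint each of lid_round_a, lid_square, lid_ajar, lid_round_b, lid_round_c, lid_round_d below 0.002 m and horizontal distance between mid_round_a and knob between 0.082 and 0.098 m and angle between each of mid_round_a, mid_square, mid_ajar, mid_round_b, mid_round_c, mid_round_d's own z axis and vertical below 0.1 rad and height (world z) of each of mid_round_a, mid_square, mid_ajar, mid_round_b, mid_round_c, mid_round_d below 0.062 m and horizontal distance between mid_square and knob between 0.082 and 0.098 m and horizontal distance between mid_ajar and knob between 0.082 and 0.098 m and horizontal distance between mid_round_b and knob between 0.082 and 0.098 m and horizontal distance between mid_round_c and knob between 0.082 and 0.098 m and horizontal distance between mid_round_d and knob between 0.082 and 0.098 m); the arm keeps its last pose, push and grip.
It fails at once if the carousel is turned while the lid is still up (square jar moved over 30 mm with the lid over 3 mm up) (value of joint lid_ajar above 0.003 m and distance of mid_square from where it was at the start of the episode above 0.03 m).
It fails at once if a jar is lifted out of its seat (over 14 mm up) or tipped over 0.4 rad (height (world z) of any of mid_round_a, mid_square, mid_ajar, mid_round_b, mid_round_c, mid_round_d above 0.069 m or angle between any of mid_round_a, mid_square, mid_ajar, mid_round_b, mid_round_c, mid_round_d's own z axis and vertical above 0.4 rad).
It fails at once if a bystander is moved over 25 mm (distance of any of tweezers, loupe, bangle, ring_box, calculator, stamp, slips from where it was at the start of the episode above 0.025 m).
It also fails if it takes over 51 s, if anything falls off the work surface, if the arm or the gripper's body presses on something with over 40 N, if the wrist force passes 120 N, or if a joint passes its speed limit or range.

## Working session

There is one attempt and no reset: what is moved stays moved. The work goes in short steps, Python scripts to look and compute and a shell command to move; the robot and the scene stay as the last step left them, time stands still between calls to the robot, and variables do not carry over. Pictures are saved under pics/ and viewed, and the job is handed in when it is done.

```bash
ls; mkdir -p pics; python3 - <<'E'
from cell import *
import cv2
o=get_obs(); print({k:o[k] for k in o})
for n in("scene","top"):
    c=capture(n); cv2.imwrite(f"pics/{n}0.png",c["img"][:,:,::-1]); print(n,c["fx"],c["fy"],c["cx"],c["cy"],c["R"],c["t"])
E
```

```text
pics
{'clock': 0.0, 'qpos': array([59.43877301, 24.935779  ,  1.42904685, 90.1895735 , -0.66539439,
       64.97398319, -4.30456764]), 'joint_vel': array([ 0.02901356, -0.02311842,  0.01550619,  0.04076402,  0.08803044,
        0.03896002,  0.02764313]), 'effort': array([ 1.63637287e-03, -6.67855811e+01,  9.86422822e-01, -3.14455068e+01,
       -6.02189591e-02,  4.30214975e-02,  1.81985183e-04]), 'tcp_pos': array([ 0.26075795, -0.56746019,  0.2429487 ]), 'ee_rot': array([-1.79909216e+02,  6.79716296e-03,  2.46783349e+01]), 'wrist_force': array([-0.69804207,  0.04461346,  0.52114482]), 'moment': array([0.01835312, 0.01618149, 0.02159035]), 'opening': 0.9995817244774104}
scene 413.3651559340453 413.3651559340453 256.79142855022775 176.72722743190909 [[ 0.77597448  0.63075695 -0.00304482]
 [ 0.39565777 -0.49049712 -0.77644543]
 [-0.49124182  0.60129713 -0.63017714]] [-0.4425335  -0.11950652  1.47941673]
top 361.13783779502796 361.13783779502796 258.3074255947426 186.22951402692266 [[ 0.00874503 -0.99990791  0.01037719]
 [-0.98723974 -0.01028341 -0.15890863]
 [ 0.15900071 -0.00885511 -0.98723876]] [-0.01521161  0.58529748  1.01714903]
```

View pics/scene0.png

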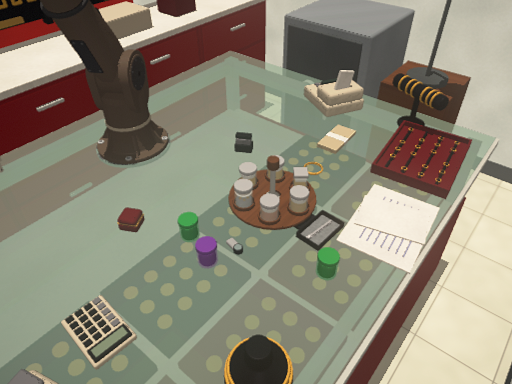

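View pics/top0.png

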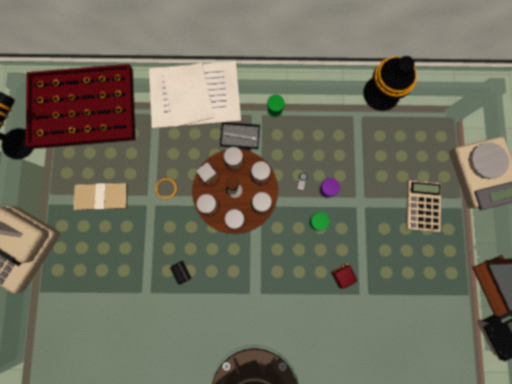

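```bash
cat > h.py <<'E'
import numpy as np,cv2
from cell import *
def ray(c,u,v):
    d=np.array([(u-c["cx"])/c["fx"],(v-c["cy"])/c["fy"],1.]); R=np.array(c["R"]);t=np.array(c["t"])
    return -R.T@t, R.T@d
def onz(c,u,v,z):
    o,d=ray(c,u,v); return o+d*(z-o[2])/d[2]
def proj(c,X):
    p=np.array(c["R"])@np.array(X)+np.array(c["t"]); return c["fx"]*p[0]/p[2]+c["cx"],c["fy"]*p[1]/p[2]+c["cy"]
def tri(c1,p1,c2,p2):
    o1,d1=ray(c1,*p1);o2,d2=ray(c2,*p2)
    s=np.linalg.lstsq(np.c_[d1,-d2],o2-o1,rcond=None)[0]
    a=o1+s[0]*d1;b=o2+s[1]*d2
    return (a+b)/2,np.linalg.norm(a-b)
def crop(c,x,y,w,h,k,name):
    i=cv2.resize(c["img"][y:y+h,x:x+w],None,fx=k,fy=k,interpolation=cv2.INTER_CUBIC)
    cv2.imwrite(name,i[:,:,::-1])
E
python3 - <<'E'
from h import *
s=capture("scene");t=capture("top")
crop(s,220,145,105,85,7,"pics/s1.png"); crop(t,180,115,110,125,4.8,"pics/t1.png")
E
```

```text
(no output)
```

View pics/s1.png

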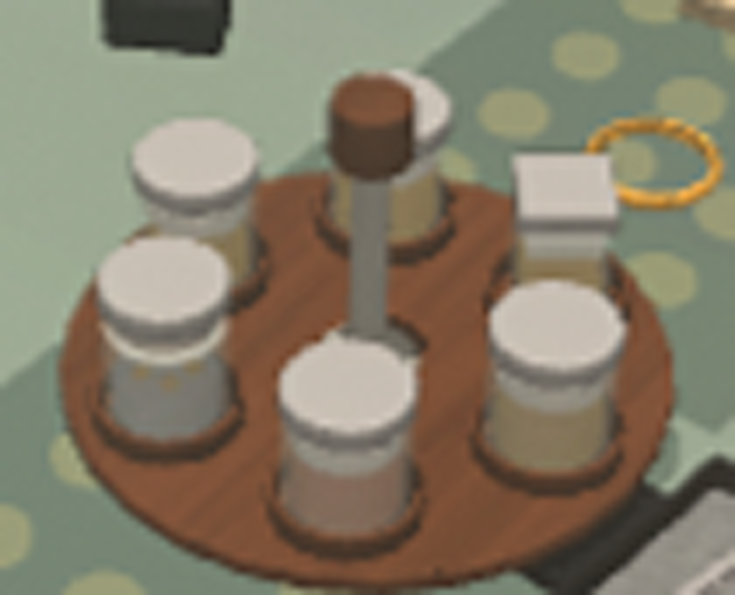

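View pics/t1.png

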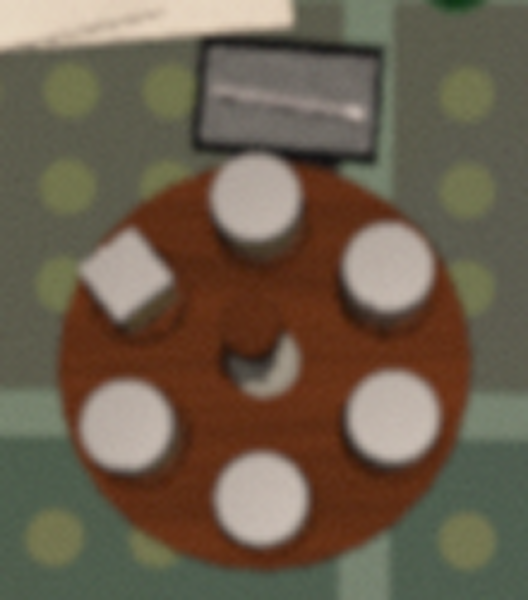

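```bash
python3 - <<'E'
from h import *
s=capture("scene");t=capture("top")
def blobs(c,x,y,w,h,thr):
    k=6
    g=cv2.resize(c["img"][y:y+h,x:x+w],None,fx=k,fy=k,interpolation=cv2.INTER_CUBIC)
    v=cv2.cvtColor(g,cv2.COLOR_RGB2HSV); m=((v[...,2]>thr)&(v[...,1]<60)).astype(np.uint8)
    m=cv2.morphologyEx(m,cv2.MORPH_OPEN,np.ones((9,9)))
    n,l,st,ce=cv2.connectedComponentsWithStats(m); r=[]
    o=g.copy()
    for i in range(1,n):
        if st[i,4]<800: continue
        cs,_=cv2.findContours((l==i).astype(np.uint8),0,2); 
        e=cv2.fitEllipse(cv2.convexHull(max(cs,key=cv2.contourArea)))
        cv2.drawContours(o,cs,-1,(255,0,0),1)
        p=((e[0][0]+.5)/k+x-.5,(e[0][1]+.5)/k+y-.5)
        r.append((p,st[i,4]/k/k,(e[1][0]/k,e[1][1]/k),((ce[i]+.5)/k+[x-.5,y-.5])))
    return r,o
rs,o=blobs(s,220,145,105,85,175); cv2.imwrite("pics/s2.png",o[:,:,::-1])
rt,o2=blobs(t,188,140,95,95,165); cv2.imwrite("pics/t2.png",o2[:,:,::-1])
for r in rs: print("s",np.round(r[0],1),round(r[1]),np.round(r[2],1))
for r in rt: print("t",np.round(r[0],1),round(r[1]),np.round(r[2],1),onz(t,*r[0],.092).round(3))
for a in rs:
  for b in rt:
    X,e=tri(s,a[0],t,b[0])
    if e<.01 and .07<X[2]<.12: print(np.round(a[0]),np.round(b[0]),X.round(4),round(e,4))
E
```

```text
s [280.3 159.6] 26 [6.2 7.7]
s [247.4 166.8] 150 [11.1 17.4]
s [300.4 171. ] 113 [14.1 17.3]
s [242.8 184.3] 172 [11.9 18.5]
s [299.  190.9] 176 [12.3 18.4]
s [269.3 199.5] 192 [13.2 19.1]
t [232.9 155.7] 204 [15.9 16.5] [0.666 0.064 0.092]
t [260.6 170.2] 218 [16.4 16.9] [ 0.624 -0.015  0.092]
t [205.9 171.9] 152 [14.7 16.2] [0.618 0.14  0.092]
t [261.6 201.3] 239 [17.5 17.5] [ 0.535 -0.019  0.092]
t [205.9 203.2] 228 [16.9 17.3] [0.529 0.137 0.092]
t [234.1 218.5] 240 [17.4 17.6] [0.487 0.057 0.092]
[247. 167.] [234. 218.] [0.487  0.0577 0.0953] 0.0016
[300. 171.] [206. 172.] [0.6183 0.1403 0.0938] 0.0025
[243. 184.] [262. 201.] [ 0.5347 -0.0181  0.1029] 0.0014
[299. 191.] [233. 156.] [0.6659 0.0646 0.0943] 0.0019
[269. 200.] [261. 170.] [ 0.6243 -0.0146  0.0948] 0.0019
```

View pics/s2.png

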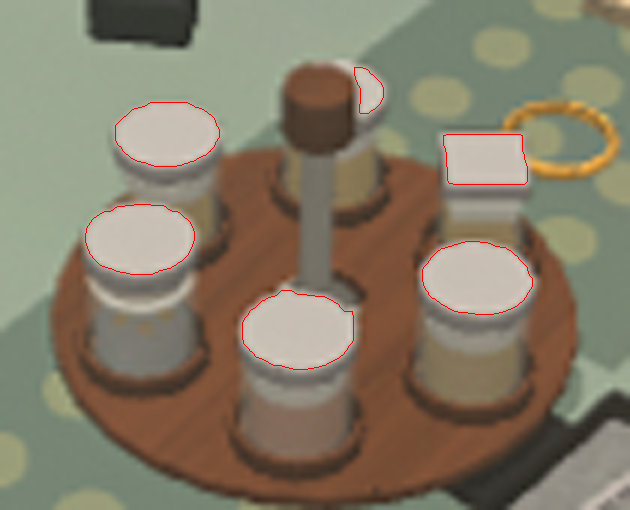

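View pics/t2.png

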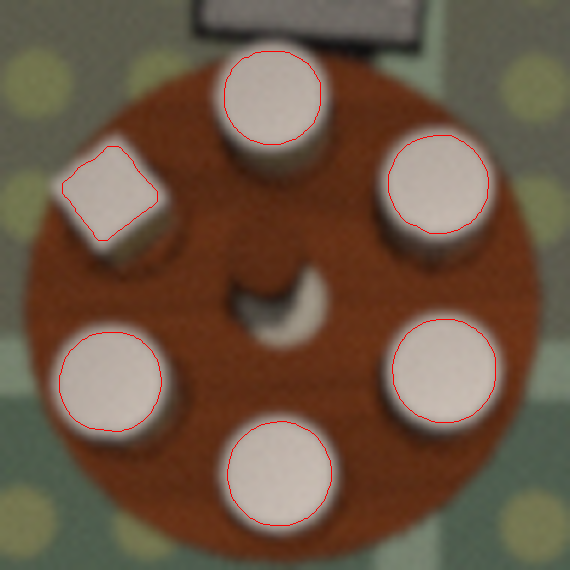

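```bash
python3 - <<'E'
from h import *
s=capture("scene");t=capture("top")
print("knob top",tri(s,(273.1,159.3),t,(232.2,182.7)), onz(t,232.2,182.7,.162),onz(s,273.1,159.3,.162))
P=[onz(t,*p,.092)[:2] for p in((232.9,155.7),(260.6,170.2),(205.9,171.9),(205.9,203.2),(234.1,218.5))]+[onz(t,261.6,201.3,.1)[:2]]
P=np.array(P); A=P.mean(0)
print("axis",A.round(4),"r",np.linalg.norm(P-A,axis=1).round(4),"ang",np.degrees(np.arctan2(*(P-A).T[::-1])).round(1))
# fit hexagon phase
i=t["img"]; x,y,w,h=212,115,56,32
g=cv2.resize(i[y:y+h,x:x+w],None,fx=8,fy=8,interpolation=cv2.INTER_CUBIC)
m=(g.max(2)<62).astype(np.uint8); cs,_=cv2.findContours(m,0,2); c=max(cs,key=cv2.contourArea)
g2=g.copy(); cv2.drawContours(g2,[c],-1,(255,0,0),1); r=cv2.minAreaRect(c); cv2.drawContours(g2,[cv2.boxPoints(r).astype(int)],-1,(0,255,0),1)
cv2.imwrite("pics/tray.png",g2[:,:,::-1])
B=np.array([onz(t,(b[0]+.5)/8+x-.5,(b[1]+.5)/8+y-.5,.018)[:2] for b in cv2.boxPoints(r)])
print(B.round(4),"c",B.mean(0),[np.linalg.norm(B[k]-B[k-1]).round(4) for k in range(4)])
e=B.mean(0)-A; print(np.linalg.norm(e),np.degrees(np.arctan2(e[1],e[0])))
for k in range(4):
    d=B[k]-B[k-1]; print(np.degrees(np.arctan2(d[1],d[0])).round(1))
# other things near the ajar lid/ positions on path: purple, green
E
```

```text
knob top (array([0.57668081, 0.0611409 , 0.16233796]), np.float64(0.0032066147859648743)) [0.57554788 0.0600554  0.162     ] [0.57734427 0.06288408 0.162     ]
axis [0.5763 0.0607] r [0.0895 0.0899 0.0892 0.0899 0.0897 0.0896] ang [   2.2  -57.7   62.3  122.  -177.8 -117.7]
[[ 0.7903  0.1129]
 [ 0.7918 -0.0101]
 [ 0.7143 -0.0107]
 [ 0.7129  0.1109]] c [0.75232942 0.05074309] [np.float64(0.0774), np.float64(0.123), np.float64(0.0775), np.float64(0.1216)]
0.17634672799742424 -3.2215124336012524
1.5
-89.3
-179.5
90.7
```

View pics/tray.png

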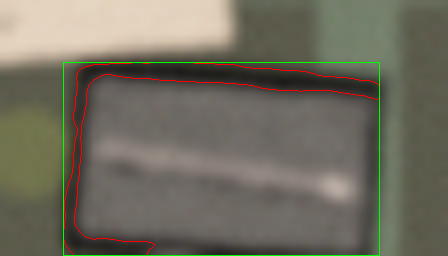

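```bash
python3 - <<'E'
from h import *
t=capture("top"); A=np.array([.5763,.0607])
i=t["img"]; x,y,w,h=214,116,54,40
g=cv2.resize(i[y:y+h,x:x+w],None,fx=8,fy=8,interpolation=cv2.INTER_CUBIC).astype(int)
m=((g.max(2)>62)&(g.max(2)-g.min(2)<14)).astype(np.uint8)
m=cv2.morphologyEx(m,cv2.MORPH_OPEN,np.ones((9,9)));cs,_=cv2.findContours(m,0,2); 
c=min([c for c in cs if cv2.contourArea(c)>10000],key=lambda c:abs(cv2.boundingRect(c)[0]+cv2.boundingRect(c)[2]/2-(239-x)*8))
g2=g.astype(np.uint8).copy();  r=cv2.minAreaRect(c);cv2.drawContours(g2,[c],-1,(255,0,0),1); cv2.drawContours(g2,[cv2.boxPoints(r).astype(int)],-1,(0,255,0),1)
cv2.imwrite("pics/tray2.png",g2[:,:,::-1])
for z in(.005,.018):
    B=np.array([onz(t,(b[0]+.5)/8+x-.5,(b[1]+.5)/8+y-.5,z)[:2] for b in cv2.boxPoints(r)])
    e=B.mean(0)-A;print(z,B.mean(0),np.linalg.norm(e),np.degrees(np.arctan2(e[1],e[0])),[np.linalg.norm(B[k]-B[k-1]).round(4) for k in range(4)],[np.degrees(np.arctan2(*(B[k]-B[k-1])[::-1])).round(1) for k in range(4)])
print("lid push target",A+.0897*np.array([np.cos(np.radians(-117.8)),np.sin(np.radians(-117.8))]))
E
```

```text
0.005 [0.75093045 0.04793296] 0.17509651774778986 -4.1813911719533605 [np.float64(0.1176), np.float64(0.0714), np.float64(0.1188), np.float64(0.0714)] [np.float64(86.1), np.float64(-2.8), np.float64(-93.9), np.float64(176.2)]
0.018 [0.7469472  0.04736031] 0.1711677921144065 -4.469786705372471 [np.float64(0.1162), np.float64(0.0706), np.float64(0.1174), np.float64(0.0706)] [np.float64(86.1), np.float64(-2.8), np.float64(-93.9), np.float64(176.2)]
lid push target [ 0.53446512 -0.01864691]
```

View pics/tray2.png

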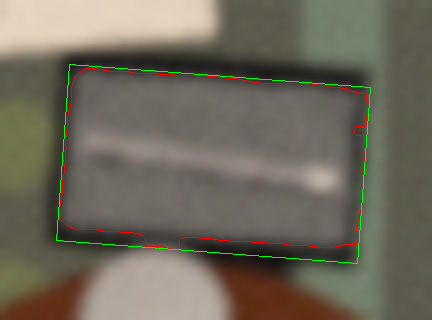

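Possible raised lids in the scene image:
- Round grey lids at (243,184), (247,167), (269,200), (299,191) and (280,160), the last behind the knob.
- Square lid at (300,171), not meant.
- Green look-alikes at (188,225) and (328,262), and a purple one at (206,250), not meant.

I choose (243,184), which is top image (262,201). It triangulates 8 mm higher than the rest. I'll check it in a close crop.

```bash
python3 - <<'E'
from h import *
s=capture("scene"); crop(s,228,172,60,44,12,"pics/ajar.png")
E
```

```text
(no output)
```

View pics/ajar.png

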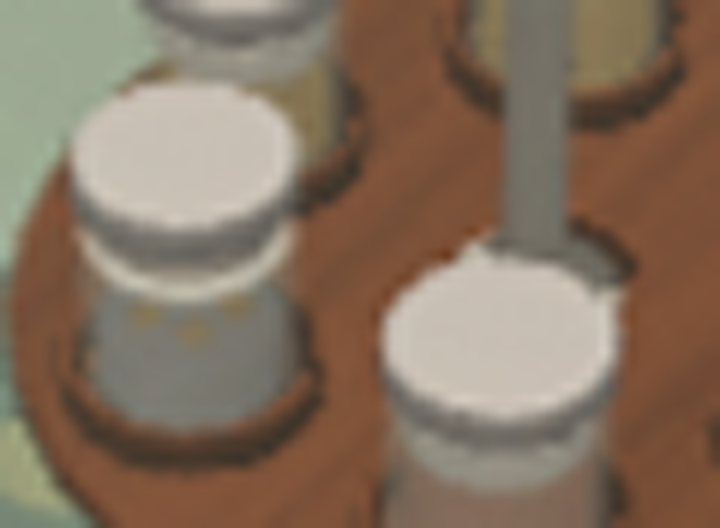

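The crop confirms it: the left jar shows a white plug band under its lid at about (243,194), and its neighbour has none. Next I move over that lid with the fingers closing and the jaw axis tangential, so the body stays clear of the knob.

```bash
python3 -m jog '[[27,54,0,0.08,1],[54,108,0,0.16,1],[81,162,0,0.24,1],[108,216,0,0.32,1],[135,270,0,0.4,1],[162,324,0,0.48,1],[189,378,0,0.56,1],[216,432,0,0.65,1]]' 20
python3 -m jog '[[27,54,0,0,1],[57,117,0,0,1],[57,117,0,0,1],[57,117,-40,0,1],[57,117,-80,0,1],[57,117,-80,0,1]]'
```

```text
clock: 1.5
tcp_pos: [0.4777, -0.1343, 0.2442]
ee_rot: [179.9, -0.0, 62.1]
wrist_force: [1.8, -0.4, 0.7]
opening: 0.174
clock: 2.25
tcp_pos: [0.5318, -0.02, 0.1615]
ee_rot: [-179.7, 0.2, 61.9]
wrist_force: [-0.9, -0.5, 0.2]
opening: 0.006
```

```bash
python3 -m jog '[[3,1,-20,0,1],[3,1,-30,0,1],[3,1,-30,0,1]]'
python3 - <<'E'
from h import *
print(get_obs()["tcp_pos"],get_obs()["wrist_force"])
s=capture("scene");t=capture("top"); a=cv2.resize(s["img"][145:230,215:320],(630,510),interpolation=2); cv2.imwrite("pics/p1.png",a[:,:,::-1])
crop(t,180,120,115,120,5,"pics/p2.png")
E
```

```text
clock: 2.62
tcp_pos: [0.537, -0.0182, 0.1342]
ee_rot: [180.0, 0.0, 61.9]
wrist_force: [0.1, -0.3, 0.5]
opening: 0.006
[ 0.5369649  -0.01823895  0.13423688] [ 0.11927144 -0.31113307  0.53749337]
```

View pics/p1.png

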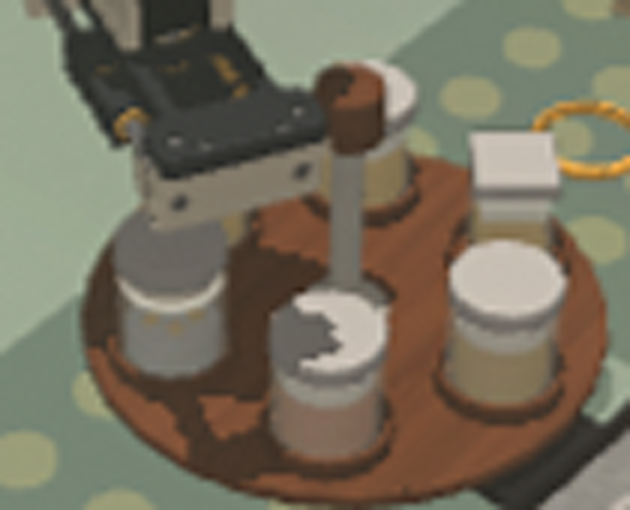

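View pics/p2.png

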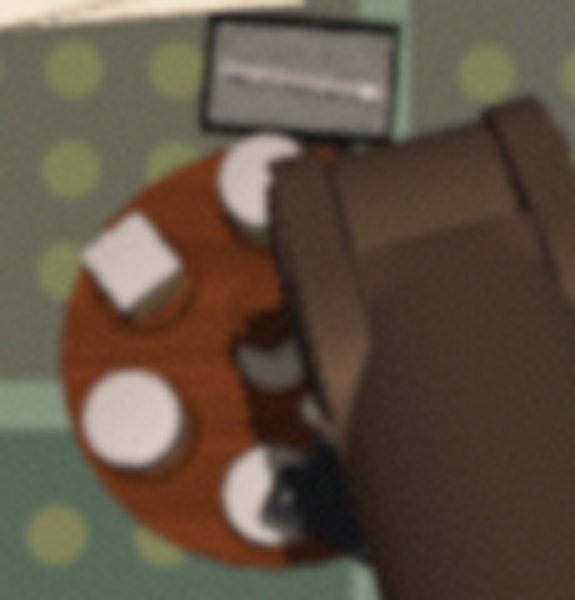

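The tool is over the raised lid and clear of the knob. The lid is in the gripper's shadow at (243,188). I press down in small steps while reading the force.

```bash
python3 -m jog '[[-1,0,-8,0,1],[-1,0,-12,0,1],[-1,0,-15,0,1],[-1,0,-15,0,1]]'; python3 -m jog '[[0,0,-2,0,1],[0,0,-4,0,1],[0,0,-6,0,1],[0,0,-6,0,1]]'
```

```text
clock: 3.22
tcp_pos: [0.5358, -0.0179, 0.1184]
ee_rot: [-180.0, 0.0, 61.9]
wrist_force: [0.6, -0.4, -0.3]
opening: 0.006
clock: 3.72
tcp_pos: [0.5362, -0.0179, 0.1127]
ee_rot: [180.0, -0.0, 61.9]
wrist_force: [-0.7, -0.8, 3.4]
opening: 0.004
```

```bash
python3 -m jog '[[0,0,-1,0,1],[0,0,-2,0,1],[0,0,-3,0,1],[0,0,-3,0,1]]'; python3 -m jog '[[0,0,-1,0,1],[0,0,-1,0,1]]'; python3 -m jog '[[0,0,-1,0,1],[0,0,-1,0,1]]'
```

```text
clock: 4.22
tcp_pos: [0.536, -0.0178, 0.1096]
ee_rot: [-180.0, -0.0, 61.9]
wrist_force: [0.3, 1.0, 3.7]
opening: 0.003
clock: 4.47
tcp_pos: [0.5364, -0.018, 0.1092]
ee_rot: [179.9, -0.0, 61.9]
wrist_force: [-0.8, -1.4, 9.0]
opening: 0.002
clock: 4.72
tcp_pos: [0.5372, -0.0184, 0.1091]
ee_rot: [179.8, -0.0, 61.9]
wrist_force: [-0.9, -2.1, 17.3]
opening: 0.005
```

The force rose sharply at TCP z 0.109, which puts the fingertips at 0.092, the closed height. I raise, move off and check.

```bash
python3 -m jog '[[0,0,40,0,1],[0,0,80,0,1],[0,0,115,0,1],[0,0,115,0,1]]'
python3 -m jog '[[-25,-50,0,0,1],[-50,-100,0,0,1],[-75,-150,0,0,1],[-75,-150,0,0,1]]'
python3 - <<'E'
from h import *
print(get_obs()["qpos"].round(1))
s=capture("scene");t=capture("top"); crop(s,220,145,105,85,7,"pics/q1.png"); crop(t,180,115,110,125,4.8,"pics/q2.png")
E
```

```text
clock: 5.22
tcp_pos: [0.537, -0.0178, 0.2248]
ee_rot: [179.8, -0.1, 61.9]
wrist_force: [-0.1, 0.2, -0.6]
opening: 0.003
clock: 5.72
tcp_pos: [0.4576, -0.1723, 0.2211]
ee_rot: [-179.8, 0.2, 61.5]
wrist_force: [0.8, -0.2, 0.6]
opening: 0.005
[ 29.4  15.1 -18.4 109.    5.8  57.  -20.2]
```

View pics/q1.png

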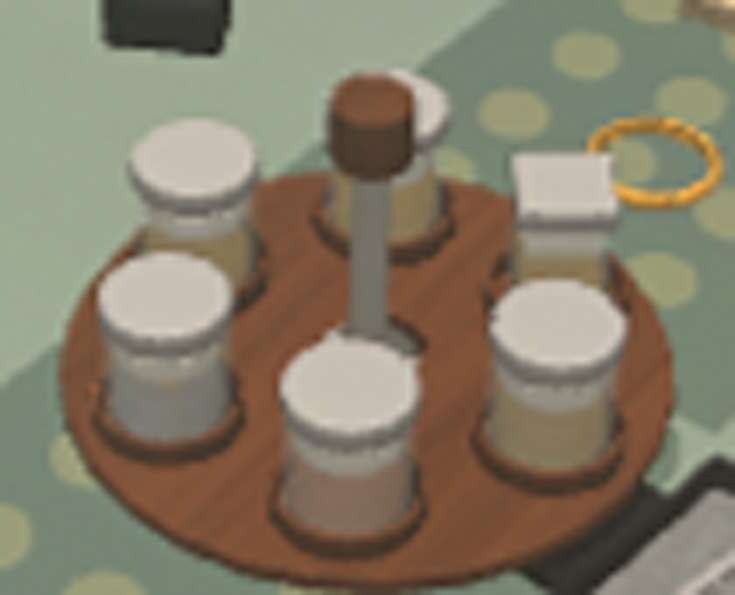

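View pics/q2.png

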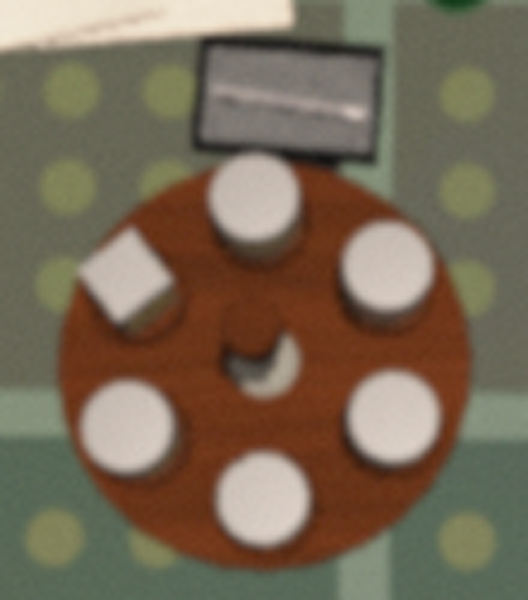

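The jar at (243,185) now has its lid seated: the top dropped about 2.4 px, the white band is gone and the carousel has not moved. Next I go above the knob with the gripper open.

```bash
python3 -m jog '[[28,56,10,0,-1],[56,112,10,0,-1],[84,168,10,0,-1],[117,232,10,0,-1],[117,232,10,0,-1],[117,232,10,0,-1]]'
python3 - <<'E'
from h import *
print(get_obs()["qpos"].round(1),get_obs()["tcp_pos"])
s=capture("scene"); crop(s,200,100,140,110,5.5,"pics/k1.png")
E
```

```text
clock: 6.58
tcp_pos: [0.5775, 0.0661, 0.2318]
ee_rot: [-179.9, 0.0, 62.1]
wrist_force: [-0.2, 0.2, -0.1]
opening: 0.611
[  5.   23.5 -23.2  95.8  10.1  62.9 -49. ] [0.57753503 0.06611179 0.23183089]
```

View pics/k1.png

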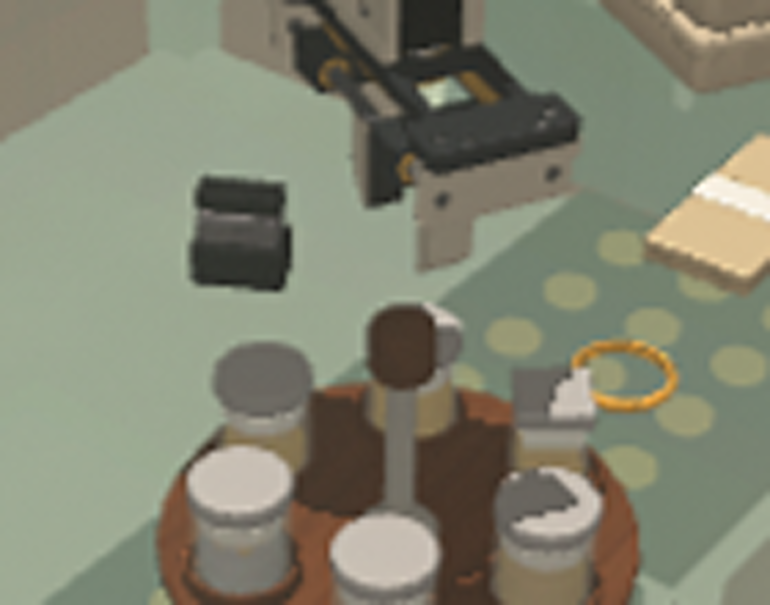

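```bash
python3 -m jog '[[-1,-5,0,0,-1],[-1,-5,0,0,-1],[-1,-5,0,0,-1],[-1,-5,-10,0,-1]]'
python3 -m jog '[[0,0,-20,0,-1],[0,0,-40,0,-1],[0,0,-60,0,-1],[0,0,-70,0,-1],[0,0,-70,0,-1]]'
```

```text
clock: 7.12
tcp_pos: [0.5774, 0.0589, 0.2231]
ee_rot: [179.9, -0.1, 61.9]
wrist_force: [0.3, -0.7, 0.1]
opening: 0.995
clock: 7.75
tcp_pos: [0.5765, 0.059, 0.152]
ee_rot: [-179.9, 0.0, 61.9]
wrist_force: [-0.4, 1.1, 1.0]
opening: 1.001
```

```bash
python3 -m jog '[[0,2,-1,0,-1],[0,2,-1,0,0],[0,2,-1,0,1],[0,2,-1,0,1],[0,2,-1,0,1],[0,2,-1,0,1],[0,2,-1,0,1],[0,2,-1,0,1]]' 25
python3 - <<'E'
from h import *
s=capture("scene"); crop(s,200,100,140,110,5.5,"pics/k2.png")
E
```

```text
clock: 8.75
tcp_pos: [0.5761, 0.0615, 0.1516]
ee_rot: [-179.9, 0.0, 61.9]
wrist_force: [-4.9, 1.1, 2.3]
opening: 0.376
```

View pics/k2.png

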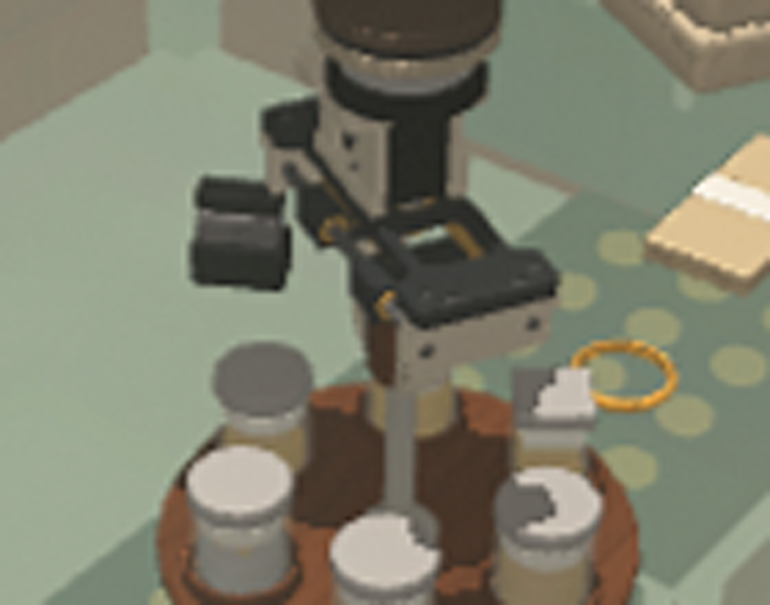

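The fingers hold the knob: the opening is 34.6 mm against a 35 mm knob. I turn clockwise gently, half the way first.

```bash
python3 -m jog '[[0,0,0,-0.04,1],[0,0,0,-0.11,1],[0,0,0,-0.18,1],[0,0,0,-0.25,1],[0,0,0,-0.32,1],[0,0,0,-0.39,1],[0,0,0,-0.46,1],[0,0,0,-0.5,1]]'
python3 - <<'E'
from h import *
o=get_obs();print(o["qpos"].round(1),o["wrist_force"].round(1),o["moment"].round(2))
s=capture("scene");t=capture("top"); crop(s,200,120,140,110,5.5,"pics/m1.png"); crop(t,180,115,110,125,4.8,"pics/m2.png")
E
```

```text
clock: 9.8
tcp_pos: [0.5753, 0.0622, 0.1516]
ee_rot: [-179.9, 0.1, 33.2]
wrist_force: [-8.4, 3.3, 6.0]
opening: 0.372
[ -0.6  27.  -15.1 101.9   8.5  52.4 -76.1] [-8.4  3.3  6. ] [ 0.84  1.77 -0.04]
```

View pics/m1.png

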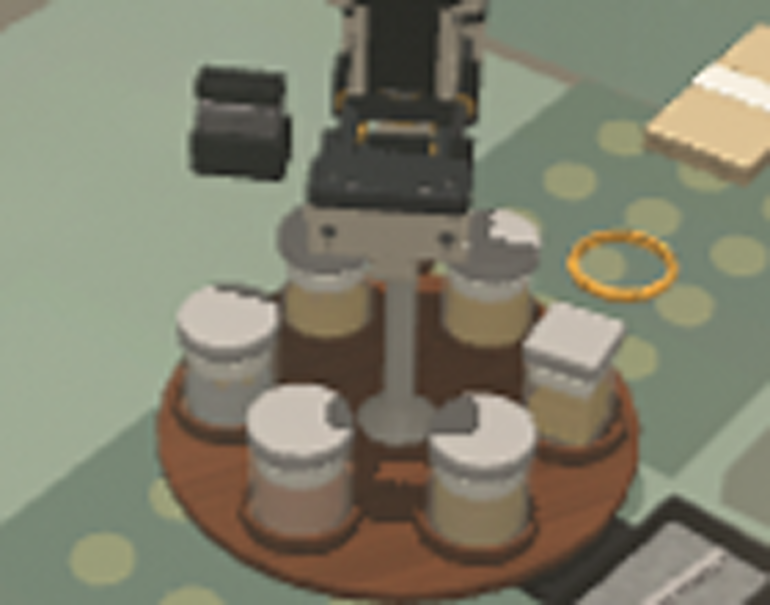

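View pics/m2.png

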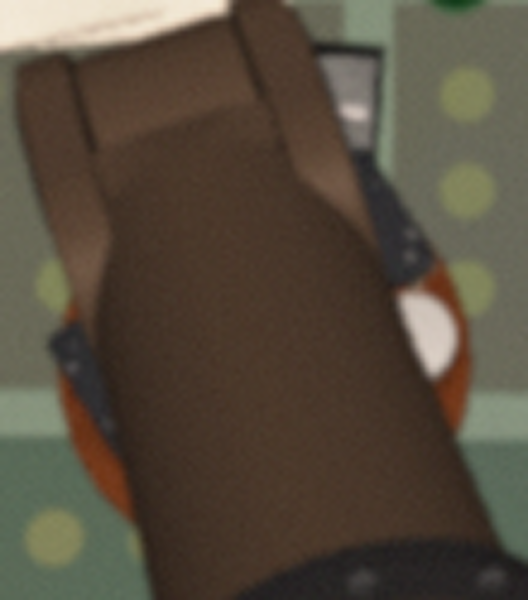

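```bash
python3 -m jog '[[-1,0,0,-0.04,1],[-1,0,0,-0.11,1],[-1,0,0,-0.18,1],[-1,0,0,-0.25,1],[-1,0,0,-0.32,1],[-1,0,0,-0.39,1],[-1,0,0,-0.46,1],[-1,0,0,-0.5,1]]'
python3 -m jog '[[0,0,0,-0.05,1],[0,0,0,-0.1,1],[0,0,0,-0.14,1],[0,0,0,-0.16,1],[0,0,0,-0.16,1],[0,0,0,-0.16,1]]'
python3 - <<'E'
from h import *
o=get_obs();print(o["qpos"].round(1),o["wrist_force"].round(1),o["moment"].round(2))
s=capture("scene");t=capture("top"); crop(s,200,120,140,110,5.5,"pics/n1.png"); crop(t,180,115,110,125,4.8,"pics/n2.png")
E
```

```text
clock: 10.9
tcp_pos: [0.5749, 0.0632, 0.1516]
ee_rot: [-179.9, 0.1, 4.6]
wrist_force: [-5.1, 5.8, 3.3]
opening: 0.377
clock: 11.65
tcp_pos: [0.575, 0.0635, 0.1516]
ee_rot: [-179.9, 0.1, -4.4]
wrist_force: [-5.1, 6.8, 1.8]
opening: 0.374
[  -7.3   26.2   -5.9  102.6    3.1   51.5 -108.9] [-5.1  6.8  1.8] [ 1.62  1.23 -0.06]
```

View pics/n1.png

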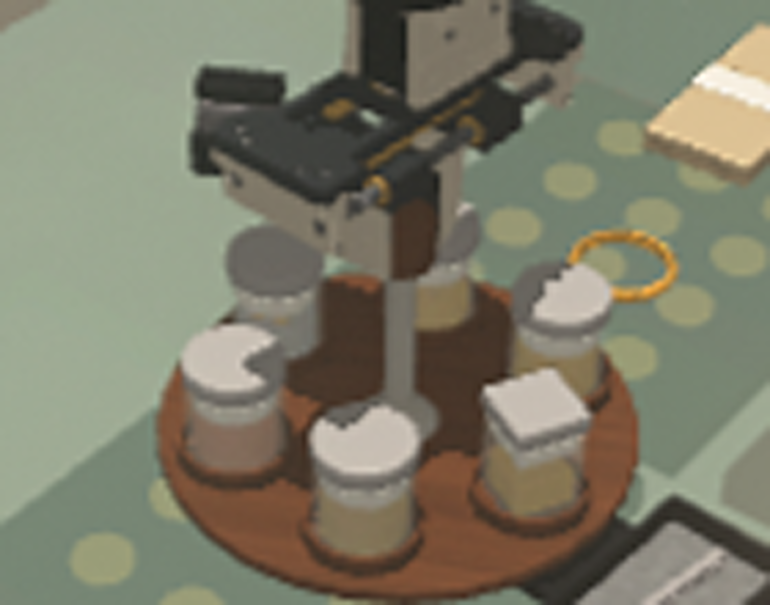

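View pics/n2.png

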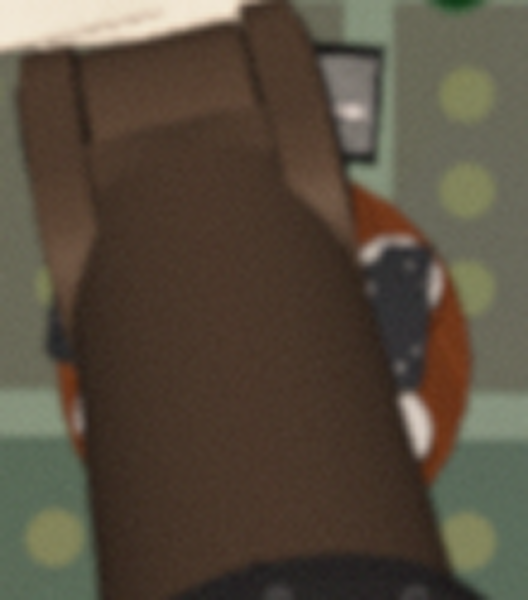

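```bash
cat > meas.py <<'E'
from h import *
A=np.array([.5763,.0607]); f=np.radians(-4.1)
F=A+.09*np.array([np.cos(f),np.sin(f)])
s=capture("scene"); x,y,w,h,k=280,180,35,30,8
g=cv2.resize(s["img"][y:y+h,x:x+w],None,fx=k,fy=k,interpolation=2)
v=cv2.cvtColor(g,cv2.COLOR_RGB2HSV); m=((v[...,2]>175)&(v[...,1]<60)).astype(np.uint8); m=cv2.morphologyEx(m,2,np.ones((9,9)))
cs,_=cv2.findContours(m,0,2); c=max(cs,key=cv2.contourArea); r=cv2.boxPoints(cv2.minAreaRect(c)); M=cv2.moments(c)
u=((M["m10"]/M["m00"]+.5)/k+x-.5,(M["m01"]/M["m00"]+.5)/k+y-.5)
cv2.drawContours(g,[c],-1,(255,0,0),1); cv2.imwrite("pics/sq.png",g[:,:,::-1])
b=onz(s,300.4,171.0,.092)[:2]-(A+.0895*np.array([np.cos(np.radians(62.3)),np.sin(np.radians(62.3))]))
P0=onz(s,*u,.092)[:2]
for P in(P0,P0-b):
    e=P-A; print("px",np.round(u,1),P.round(4),"r",np.linalg.norm(e).round(4),"ang",np.degrees(np.arctan2(e[1],e[0])).round(1),"miss mm",(np.linalg.norm(P-F)*1e3).round(1))
print("bias",b, "front px",proj(s,[*F,.092]))
o=get_obs(); print(o["clock"],o["tcp_pos"].round(4),o["wrist_force"].round(1),o["opening"])
E
python3 meas.py
```

```text
px [297.1 192.7] [0.6653 0.0582] r 0.089 ang -1.6 miss mm 4.0
px [297.1 192.7] [0.6652 0.0549] r 0.0891 ang -3.7 miss mm 1.1
bias [4.08260919e-05 3.25129553e-03] front px (np.float64(296.50684713471395), np.float64(193.5936127710693))
11.8 [0.575  0.0636 0.1517] [-5.7  6.4  2.6] 0.37412561685139856
```

View pics/sq.png

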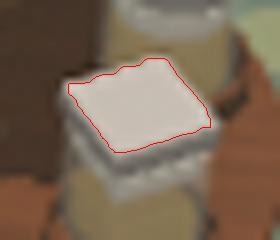

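The square jar is within about 1–4 mm of the front place. I hold for a moment, take a last full view and check that it is still.

```bash
python3 -m jog '[[0,0,0,0,1],[0,0,0,0,1],[0,0,0,0,1],[0,0,0,0,1]]' 25; python3 meas.py; python3 - <<'E'
from h import *
s=capture("scene"); crop(s,0,0,512,384,1.5,"pics/full.png")
E
```

```text
clock: 12.3
tcp_pos: [0.575, 0.0635, 0.1517]
ee_rot: [-179.9, 0.1, -4.4]
wrist_force: [-5.9, 6.9, 3.0]
opening: 0.372
px [297.1 192.7] [0.6653 0.0582] r 0.089 ang -1.6 miss mm 4.0
px [297.1 192.7] [0.6653 0.0549] r 0.0891 ang -3.7 miss mm 1.0
bias [4.08260919e-05 3.25129553e-03] front px (np.float64(296.50684713471395), np.float64(193.5936127710693))
12.35 [0.575  0.0635 0.1517] [-5.1  6.7  2.3] 0.3739661091509688
```

View pics/full.png

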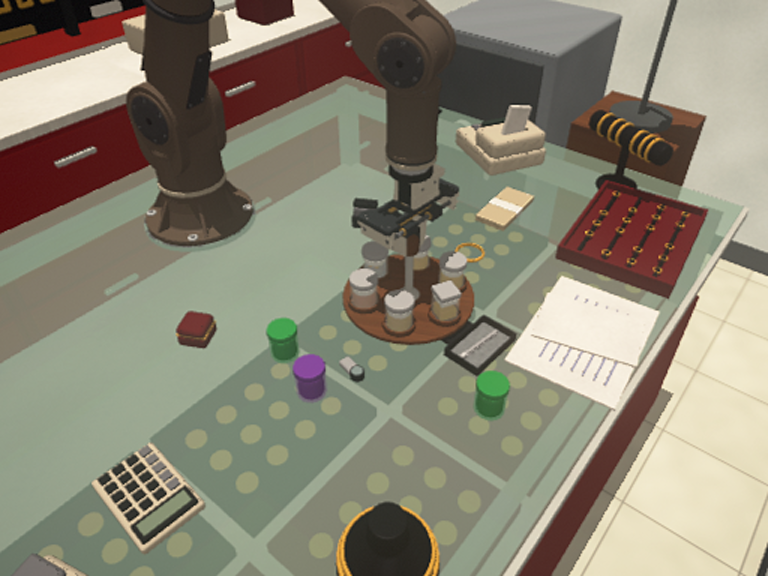

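The jar, at (445,300) in this enlarged view, sits behind the tray at (480,343). All jars stand, and the bystanders I can see are unmoved; the stamp is mostly hidden behind the gripper. The readings are steady.

```bash
python3 -c "
from cell import *
print(finish_job())"
```

```text
the job is handed in; nothing more can be done
None
```

The job is handed in at about 12.4 s of the 51 s allowed, with the arm still gripping the knob at 25 N; `finish_job()` gives no verdict.

**Lid:** I pressed the raised lid home before turning anything. It reached its stop with the fingertips at 92 mm, where the force rose to 17 N. A picture afterwards showed the plug band gone and the carousel unmoved.

**Carousel:** I gripped the knob (opening about 34.5 mm on a 35 mm knob) and turned it 66° clockwise. The square jar stopped about 1 mm from the front place. The uncorrected scene-camera reading says 4 mm, because that camera sits about 3 mm off from the top one; both are within the 13 mm limit. Two readings 0.55 s apart were the same, so the carousel was still.

**Remaining checks:**
- All six jars looked upright with their lids down, but I did not re-measure the lid heights after turning. The jars at the back were partly hidden by the gripper or in its shadow.
- The bystanders looked unmoved in the last view, except the stamp, which was mostly hidden behind the gripper. The gripper's body stayed well above the stamp's height.
- A steady sideways load of about 8 N remained on the wrist, because the grip is slightly off the axis. This is well within the limits.

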